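# Empty the milling flask and hold it down in the mixer's sprung cradle

## Task

Tip the open flask over the steel tray so that all three milling balls roll out into the tray, then stand the flask upright again and set it, foot down, in the mixer's sprung ring cradle. Press the flask down so the cradle goes fully home against its springs, and finish while still holding it pressed down there. Leave the tube rack, the beaker and the reagent bottle where they are.

Things in the scene. Friction and masses are not known exactly. Their poses are not given: they have to be found in the camera images.
- flask: Open wide-mouthed amber glass flask, 110 to 210 g, 112 mm tall, wall 3.5 mm. Outside diameter 44 mm at the flat foot, 68 mm at the belly (30 to 44 mm up), 60 mm at the straight neck (72 mm up to the rim). Origin: centre of the foot's underside; z runs to the mouth. Starts upright on the bench inside the cork ring, three balls inside; they roll out at 100 to 110 degrees of tilt.
- flask_mouth (a point): Centre of the flask's mouth, at the rim, 112 mm above the foot along the flask's axis.
- rest: Cork ring fixed to the bench, 92 mm outside, 64 mm hole, 14 mm high, in which the flask stands loosely at the start. Origin: centre of its underside. It and the mixer stand on opposite sides of the tray, either way round.
- tray: Open steel tray fixed to the bench, 180 mm along its x by 160 mm along its y, 45 mm high, walls 4 mm. Origin: centre of its underside.
- mixer: Vortex mixer fixed to the bench: grey box 140 by 130 mm, top 44 mm above the bench, with the metal sprung ring cradle in its middle on three coil springs. Origin: centre of its underside; z up.
- cradle (a joint): How far the cradle is pressed down, m: 0 is up, 0.016 is the bottom stop. The springs push up with about 4 N at the top, rising to about 13.5 N at the stop (600 N/m), so the empty flask alone does not sink it.
- cradle_seat (a point): Centre of the cradle's inner floor, on which the flask's foot stands; moves down with the cradle. The cradle is a round grey metal cup with a black floor, 84 mm outside and 74 mm inside; its rim is 24 mm above this point, and with the cradle up this point is 79 mm above the bench.
- ball0_center (a point): Centre of the first white ceramic ball, 16 mm across, 13 g.
- ball1_center (a point): Centre of the second such ball.
- ball2_center (a point): Centre of the third such ball.
- rack: Bystander: white plastic tube rack, 100 by 154 mm, 54 mm high, with a few capped tubes up to 97 mm high. Origin: centre of its underside.
- beaker: Bystander: empty white plastic beaker, 76 mm across the rim, 85 mm high. Origin: centre of its underside.
- reagent: Bystander: white plastic reagent bottle with black cap, 56 mm across, 120 mm high. Origin: centre of its underside.
Things that resemble listed ones, but are neither listed nor needed, are in the scene too. There is more than one size of the tray; the one meant has the size given above.

How it is judged:
By the outcome, as a careful person would: the job done as asked, in the order asked, and still so for the second after the job is handed in, while the arm keeps its last pose, push and grip.
It also fails if it takes over 64 s, if anything falls off the work surface, if the arm or the gripper's body presses on something with over 40 N, if the wrist force passes 120 N, or if a joint passes its speed limit or range.

## Robot

A 7-joint arm with a two-finger parallel gripper is mounted at the origin on the work surface. World frame = base frame: x ahead of the robot, y to its left, z up, the work surface at z = 0. Lengths are in m, angles in rad, forces in N, time in s.
With the tool pointing down it reaches from about 0.4 to 0.85 m from the base axis. Payload 4.5 kg.
Tool frame: the origin (TCP) lies midway between the tips of the shut fingers; the grasp point (between the pads) lies 19 mm behind it; z points along the fingers, y is the direction in which the jaws open and shut (so a half turn about z gives the same grasp; the last joint's range is limited). The gripper opens to 88 mm and grips with 3 to 60 N. Pads are 18 mm wide; open, the fingers measure 123 mm over their backs; the gripper's body (75 mm by 187 mm) begins 45 mm behind the grasp point.
Start: joints at [1.234, 0.689, -0.195, 1.565, 0.157, 0.902, -0.215], TCP at [0.227, -0.583, 0.239] pointing down, gripper open.
Joint ranges: [-3.01, 3.01], [-0.46, 2.08], [-1.47, 1.51], [0.13, 2.56], [-1, 4.14], [0.04, 2.09], [-2.66, 2.66]. Speed limits (rad/s): [2.57, 2.57, 3.14, 3.14, 3.14, 3.14, 3.14].

## Interface

Orientations are given as a unit quaternion [w, x, y, z].
In Python, from plant import bot gives the robot as it stands.
- The arm moves only by the tool carry_out, never from a script. Its argument "increments" is one flat list of numbers, 5 for each row, row after row: the finger opening in mm, from 0 to 88.1, then the shift along the world's x, y, z in units of 30 mm (1.0 is 30 mm), then the turn about the world's z in units of 5 degrees (1.0 is 5 degrees). In form: [fingers, x, y, z, roll, fingers, x, y, z, roll, ...]. A call has 1 to 12 rows; each row is the pose to reach, as a shift and turn from the pose commanded when the call began; what a row does not reach only later rows make up. A row lasts 1/10 s, in which the tool goes at most 50 mm and 8.59 degrees, less where a joint would pass 70% of its speed; a pose out of reach is approached as far as the arm can. A call with a gripper value outside its range is refused whole. The fingers move at their own pace and stop on an object; "force" is the grip in N (left out, the last holds). Time passes only in rows, so rows that repeat a pose let the fingers close. It gives the time, the measured TCP pose, the force and the opening at its end, in the units of the state.
- bot.get_state(): the state, without advancing time (a new reading comes with each control period).
- bot.snapshot(name): name is "side" or "top" or "wrist"; returns (picture, depth): 480x640x3 uint8, red, green, blue; 480x640 float32, m along the optical axis (not along the pixel's ray), 0 where there is no reading.
- bot.get_calibration(name): a dict with "intrinsics" (3x3 intrinsics, pixels), "view" (4x4, takes a point from world to camera coordinates). Camera axes: x right, y down, z forward; pixel columns grow to the right and rows downward; lengths in m; the calibration is good to about 2 mm. A picture is of the moment at which its call begins: read the wrist's pose just before it. get_calibration takes no time and is no camera call; for the wrist camera it gives the pose at the moment of the call.
- bot.close_job(): hands the job in, once; it reports no verdict.
The state is a dict: "t": time; "q": joint angles; "dq": joint speeds; "tau": joint torques, N m; "ee_pos": TCP position; "ee_rot": TCP orientation; "contact_force": force on the tool from outside, world axes, zero at the start; "moment": the same for the moment, N m; "width": opening from 0.0 (shut) to 1.0 (fully open).
Only numpy, scipy, OpenCV 4.12 (cv2) and the standard library are available. Lean on these libraries where they do the work, as an engineer would, in place of code of your own. Each camera call takes 0.05 s, during which the arm holds its last target. There are 200 camera calls.

## Working session

There is one attempt and no reset: what is moved stays moved. The work goes in short steps, Python scripts to look and compute and a tool call to move; the robot and the scene stay as the last step left them, time stands still between calls to the robot, and variables do not carry over. Pictures are saved under pics/ and viewed, about 8 in all and at most 12, crops included, and the job is handed in when it is done.

Besides the shell and the picture viewer there is one more tool, called after "Call:" as name(argument=value, ...) on one line, values as JSON. carry_out: Moves the arm, as the interface text tells. Its arguments: {"type":"object","properties":{"increments":{"type":"array","items":{"type":"number"}},"force":{"type":"number"}},"required":["increments"]}

```bash
mkdir -p pics
cat > h.py <<'E'
import numpy as np, cv2
from plant import bot
def snap(n):
    c=bot.get_calibration(n); p,d=bot.snapshot(n); return p,d,np.array(c["intrinsics"]),np.array(c["view"])
def cloud(d,K,V):
    v,u=np.mgrid[:480,:640]; P=np.stack([(u-K[0,2])/K[0,0]*d,(v-K[1,2])/K[1,1]*d,d],-1)
    T=np.linalg.inv(V); W=P@T[:3,:3].T+T[:3,3]; W[d==0]=np.nan; return W
def save(n,p): cv2.imwrite("pics/"+n+".png",cv2.cvtColor(p,cv2.COLOR_RGB2BGR))
E
python3 - <<'E'
from h import *
for n in("top","side"):
    p,d,K,V=snap(n); save(n+"0",p); np.savez(n+"0",p=p,d=d,K=K,V=V); print(n,K[0,0],np.linalg.inv(V)[:3].round(3).tolist())
s=bot.get_state(); print(s)
E
```

```text
top 515.9518543143478 [[0.013, -0.988, 0.152, 0.475], [-1.0, -0.014, -0.006, -0.0], [0.008, -0.152, -0.988, 0.988]]
side 497.13432580211173 [[0.949, -0.231, 0.215, 0.384], [-0.316, -0.667, 0.674, -0.745], [-0.012, -0.708, -0.706, 0.883]]
{'t': 0.1, 'q': array([ 1.23377881,  0.6899062 , -0.19453376,  1.56619627,  0.15727795,
        0.90249821, -0.21510244]), 'dq': array([-4.98611521e-05, -1.02485037e-03,  2.42859190e-03, -2.92554576e-03,
        8.07461091e-04, -1.56675509e-03,  5.32027403e-04]), 'tau': array([-2.26074160e-03, -5.28500390e+01, -1.27116300e+00, -1.53835487e+01,
       -5.25400427e-02,  2.01618386e-03,  5.18421257e-05]), 'ee_pos': array([ 0.22626004, -0.58201974,  0.23799844]), 'ee_rot': array([-7.86279077e-04,  9.82854631e-01,  1.84380366e-01, -1.93204694e-04]), 'contact_force': array([ 0.75854659, -0.29150576,  0.12013363]), 'moment': array([-0.00971186, -0.00852508,  0.02276056]), 'width': 0.9981108070209033}
```

View pics/top0.png

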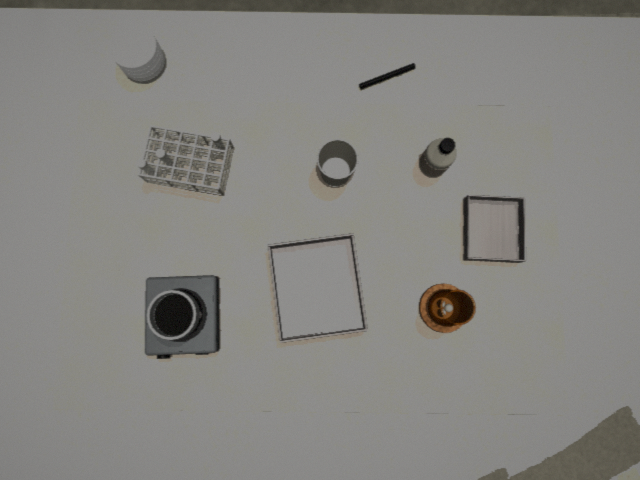

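View pics/side0.png

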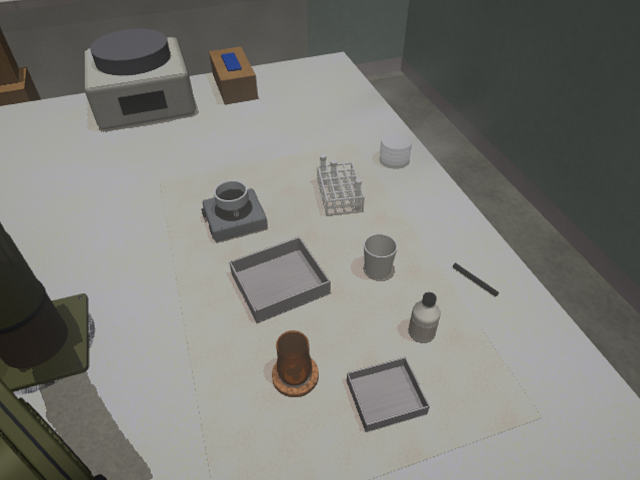

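The top view shows the flask in its cork ring at (445,308), the large tray at (318,288), the mixer cradle at (175,315), the smaller decoy tray at (494,229), the bottle at (440,157), the beaker at (337,164) and the rack at (187,160). The side view agrees. Next I measure positions from depth.

Run:
```python
from h import *
D=np.load("top0.npz"); W=cloud(D["d"],D["K"],D["V"])
def reg(u0,u1,v0,v1,z0,z1):
    w=W[v0:v1,u0:u1].reshape(-1,3); w=w[np.isfinite(w[:,2])]; return w[(w[:,2]>z0)&(w[:,2]<z1)]
def circ(w):
    A=np.c_[2*w[:,:2],np.ones(len(w))]; s=np.linalg.lstsq(A,(w[:,:2]**2).sum(1),rcond=None)[0]; return s[:2].round(4),round(float(np.sqrt(s[2]+s[0]**2+s[1]**2)),4)
for n,b in dict(rim=(410,485,270,345,.106,.118),ring=(410,485,270,345,.010,.018),cradle=(140,225,270,362,.098,.108),mixtop=(140,225,270,362,.040,.048),tray=(260,375,225,350,.040,.049),tfloor=(285,350,255,325,-.01,.03),reagent=(410,465,130,185,.1,.13),beaker=(310,365,135,195,.08,.09),rack=(135,240,120,200,.05,.058)).items():
    w=reg(*b)
    if len(w)<5: print(n,len(w)); continue
    r=cv2.minAreaRect(w[:,:2].astype(np.float32)); print(n,len(w),"z",np.median(w[:,2]).round(4),"mean",w[:,:2].mean(0).round(4),"rect",np.round(r[0],4),np.round(r[1],4),round(r[2],1),"circ",*circ(w))
    if n in("tray","mixtop"): print(cv2.boxPoints(r).round(4).tolist())
```

```text
rim 268 z 0.1117 mean [ 0.4924 -0.2459] rect [ 0.492 -0.246] [0.0588 0.0596] 22.8 circ [ 0.4922 -0.246 ] 0.0281
ring 747 z 0.014 mean [ 0.4912 -0.2375] rect [ 0.4915 -0.2407] [0.0901 0.0758] 3.9 circ [ 0.4919 -0.2434] 0.0363
cradle 470 z 0.1018 mean [0.4728 0.2387] rect [0.4732 0.2373] [0.0824 0.0834] 80.1 circ [0.4734 0.2373] 0.0393
mixtop 3150 z 0.0434 mean [0.4723 0.2285] rect [0.4733 0.237 ] [0.1392 0.1296] 2.9 circ [0.4732 0.2407] 0.0639
[[0.40049999952316284, 0.29820001125335693], [0.40700000524520874, 0.1687999963760376], [0.5460000038146973, 0.17579999566078186], [0.5394999980926514, 0.3052000105381012]]
tray 845 z 0.0444 mean [ 0.5254 -0.0088] rect [ 0.5265 -0.0089] [0.1801 0.16  ] 8.5 circ [ 0.5263 -0.0089] 0.0956
[[0.4255000054836273, 0.05689999833703041], [0.44929999113082886, -0.10140000283718109], [0.6273999810218811, -0.0746999979019165], [0.6036999821662903, 0.0835999995470047]]
tfloor 4538 z 0.0037 mean [ 0.5236 -0.0093] rect [ 0.5243 -0.0094] [0.1311 0.123 ] 0.7 circ [ 0.5241 -0.0093] 0.0523
reagent 214 z 0.1194 mean [ 0.7727 -0.2334] rect [ 0.7744 -0.2348] [0.0251 0.0256] 37.9 circ [ 0.7735 -0.234 ] 0.0098
beaker 256 z 0.0844 mean [ 0.7592 -0.0432] rect [ 0.7566 -0.0428] [0.0746 0.0742] 88.8 circ [ 0.7564 -0.0427] 0.036
rack 1539 z 0.0532 mean [0.7648 0.2424] rect [0.7658 0.2436] [0.1554 0.1013] 80.8 circ [0.7656 0.2428] 0.0564
```

Call:
carry_out(increments=[88,8.87,11.2,-1,15.5,88,8.87,11.2,-1,15.5,88,8.87,11.2,-1,15.5,88,8.87,11.2,-1,15.5,88,8.87,11.2,-1,15.5,88,8.87,11.2,-1,15.5,88,8.87,11.2,-1,15.5,88,8.87,11.2,-1,15.5,88,8.87,11.2,-1,15.5,88,8.87,11.2,-1,15.5,88,8.87,11.2,-1,15.5,88,8.87,11.2,-1,15.5], force=6)

```text
t: 1.3
ee_pos: [0.4913, -0.2482, 0.2084]
ee_rot: [-0.0, 0.652, 0.758, -0.001]
contact_force: [-0.1, -1.1, 1.1]
width: 0.995
```

Run:
```python
from h import *
print(bot.get_state()["ee_pos"])
p,d,K,V=snap("wrist"); save("w1",p); W=cloud(d,K,V)
w=W.reshape(-1,3); w=w[np.isfinite(w[:,2])]; w=w[(abs(w[:,2]-.112)<.006)&(np.hypot(w[:,0]-.492,w[:,1]+.246)<.05)]
if len(w)>9:
    print(len(w),w.min(0),w.max(0)); (c,r)=cv2.minEnclosingCircle(w[:,:2].astype(np.float32)); print(c,r)
p,d,K,V=snap("side"); save("s1",p)
```

```text
[ 0.49130474 -0.24823984  0.20840397]
2031 [ 0.46237467 -0.27495981  0.10600257] [ 0.52204914 -0.21535963  0.11483744]
(0.4921987056732178, -0.24511989951133728) 0.030070733278989792
```

View pics/s1.png

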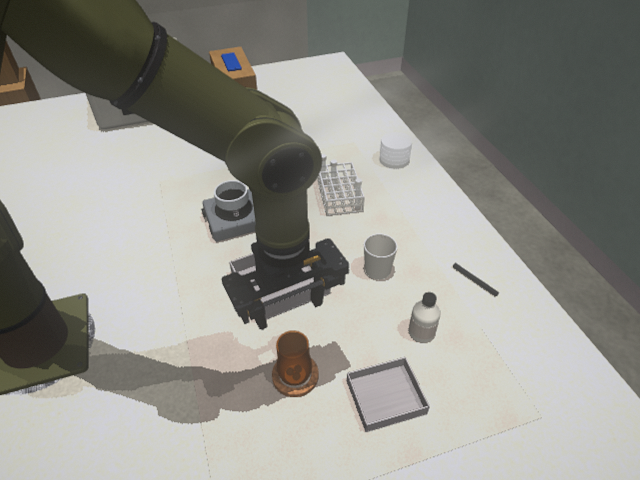

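The side view shows the gripper above the flask, with the long side of its body along the jaw axis as I wanted. Now I descend and grip lightly near the rim, so that the flask can pivot about the jaw axis.

Call:
carry_out(increments=[88,0,0.07,-1.5,0,88,0,0.07,-2.8,0,88,0,0.07,-3.7,0,88,0,0.07,-3.95,0,88,0,0.07,-3.95,0,50,0,0.07,-3.95,0,50,0,0.07,-3.95,0,50,0,0.07,-3.95,0,50,0,0.07,-3.95,0,50,0,0.07,-3.95,0,50,0,0.07,-3.95,0], force=8)

```text
t: 2.5
ee_pos: [0.493, -0.2448, 0.0911]
ee_rot: [0.001, 0.651, 0.759, 0.0]
contact_force: [-1.3, -0.5, 6.5]
width: 0.688
```

Call:
carry_out(increments=[50,0,0,0,0,50,0,0,0.4,0,50,0,0,0.8,0,50,0,0,1.2,0,50,0,0,1.5,0,50,0,0,1.5,0,50,0,0,1.5,0])

```text
t: 3.2
ee_pos: [0.4926, -0.2446, 0.1355]
ee_rot: [0.0, 0.651, 0.759, 0.0]
contact_force: [1.3, -0.6, -3.2]
width: 0.687
```

```bash
cat > v.py <<'E'
from h import *
import sys
s=bot.get_state(); print(s["t"],s["ee_pos"].round(4),s["contact_force"].round(2),s["moment"].round(3),round(s["width"]*88.1,1))
p,d,K,V=snap("side"); W=cloud(d,K,V); save(sys.argv[1],cv2.resize(p[180:480,160:500],None,fx=1.6,fy=1.6))
hs=cv2.cvtColor(p,cv2.COLOR_RGB2HSV); m=(hs[...,0]<20)&(hs[...,1]>120)&np.isfinite(W[...,2])&(np.hypot(W[...,0]-.492,W[...,1]+.246)>.0 )
m&=~((np.hypot(W[...,0]-.492,W[...,1]+.246)<.06)&(W[...,2]<.02)); w=W[m]; w=w[abs(w[:,0]-s["ee_pos"][0])<.12]
n=np.array([-.148,.989]); a=(w[:,:2]-s["ee_pos"][:2])@n
c=np.c_[a,w[:,2]]; print(len(w),"along n rel tcp",np.percentile(a,[1,99]).round(3),"z",np.percentile(w[:,2],[1,50,99]).round(3))
r=cv2.minAreaRect(c.astype(np.float32)); print(np.round(r[0],3),np.round(r[1],3),round(r[2],1))
E
python3 v.py l1
```

```text
3.2 [ 0.4926 -0.2446  0.1355] [ 1.25 -0.63 -3.19] [-0.008 -0.044 -0.022] 60.5
1220 along n rel tcp [-0.034  1.277] z [0.072 0.101 0.232]
[0.627 0.16 ] [1.326 0.166] 0.9
```

View pics/l1.png

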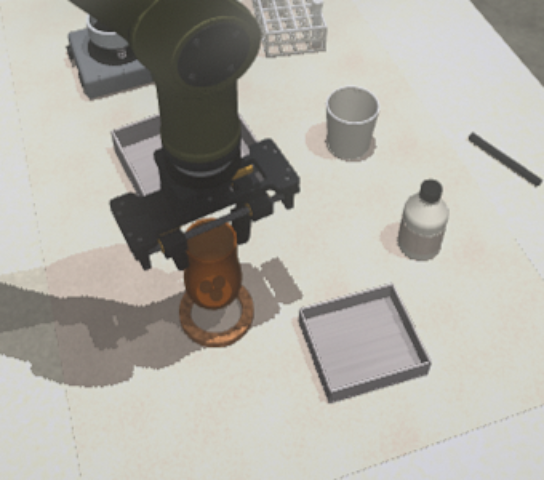

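Call:
carry_out(increments=[50,0.6,1.2,0,0,50,1.2,2.4,0,0,50,1.76,3.57,0,0,50,1.76,3.57,-0.5,0,50,1.76,3.57,-1.0,0,50,1.76,3.57,-1.0,0,50,1.76,3.57,-1.0,0,50,1.76,3.57,-1.0,0,50,1.76,3.57,-1.0,0], force=7)

```text
t: 4.15
ee_pos: [0.5458, -0.1377, 0.1058]
ee_rot: [0.0, 0.651, 0.759, 0.0]
contact_force: [0.2, -0.7, -2.3]
width: 0.686
```

Call:
carry_out(increments=[50,-0.04,0.26,0,0,50,-0.07,0.46,0,0,50,-0.11,0.72,0.03,0,50,-0.15,0.99,0.06,0,50,-0.19,1.25,0.1,0,50,-0.23,1.52,0.1,0,50,-0.26,1.75,0.1,0,50,-0.3,1.98,0.1,0,50,-0.33,2.18,0.06,0,50,-0.35,2.37,0,0,50,-0.35,2.37,0,0])

```text
t: 5.25
ee_pos: [0.5349, -0.0649, 0.1051]
ee_rot: [-0.0, 0.651, 0.759, 0.0]
contact_force: [-0.3, -0.5, 0.1]
width: 0.677
```

```bash
python3 v.py l2
```

```text
5.25 [ 0.5349 -0.0649  0.1051] [-0.33 -0.49  0.09] [-0.221 -0.271 -0.076] 59.6
1281 along n rel tcp [-0.086  0.021] z [0.06  0.104 0.144]
[-0.09   0.106] [0.271 0.103] 23.3
```

View pics/l2.png

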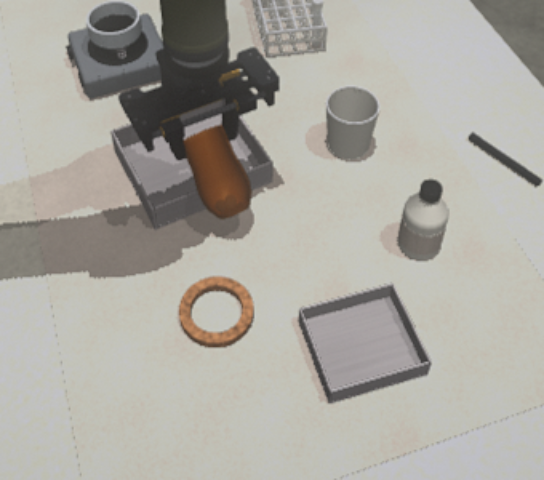

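The flask is pivoting about the wall as planned, at roughly 45–60° now. I'll carry on along the arc.

Call:
carry_out(increments=[50,-0.04,0.28,-0.1,0,50,-0.08,0.57,-0.27,0,50,-0.12,0.82,-0.45,0,50,-0.16,1.05,-0.68,0,50,-0.19,1.25,-0.93,0,50,-0.21,1.42,-1.2,0,50,-0.23,1.52,-1.4,0,50,-0.24,1.58,-1.6,0,50,-0.24,1.58,-1.6,0])

```text
t: 6.2
ee_pos: [0.5268, -0.0177, 0.0563]
ee_rot: [-0.001, 0.651, 0.759, -0.0]
contact_force: [0.2, 3.0, 0.3]
width: 0.667
```

```bash
cat >> v.py <<'E'
c=c[(abs(c[:,0])<.16)&(c[:,1]>.02)]; c=c[c[:,0]>-.14]
vx,vy,x0,y0=cv2.fitLine(c.astype(np.float32),cv2.DIST_HUBER,0,.01,.01).ravel(); print("axis slope deg",np.degrees(np.arctan2(vy,vx)).round(1))
E
python3 v.py l3
```

```text
6.2 [ 0.5268 -0.0177  0.0563] [0.22 3.01 0.33] [ 0.53  -0.226  0.087] 58.8
1070 along n rel tcp [-0.104  0.009] z [0.074 0.101 0.116]
[-0.039  0.098] [0.142 0.067] 21.2
axis slope deg -4.5
```

View pics/l3.png

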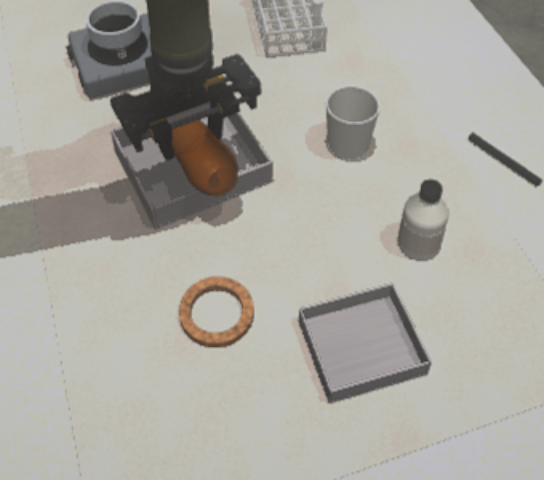

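```bash
cat > ax.py <<'E'
from h import *
s=bot.get_state(); print(s["t"],s["ee_pos"].round(4),s["contact_force"].round(2),s["moment"].round(3),round(s["width"]*88.1,1))
ey=np.array([.989,.148]); n=np.array([-.148,.989])
A=[]
for nm in("side","top"):
    p,d,K,V=snap(nm); W=cloud(d,K,V); hs=cv2.cvtColor(p,cv2.COLOR_RGB2HSV)
    m=(hs[...,0]<20)&(hs[...,1]>110)&(W[...,2]>.022)&(abs(W[...,0]-s["ee_pos"][0])<.1)&(abs(W[...,1]-s["ee_pos"][1])<.16)&(W[...,2]<.17)
    w=W[m]; r=w[:,:2]-s["ee_pos"][:2]; q=np.c_[r@ey,r@n,w[:,2]]; A.append(q); print(nm,len(q))
q=np.vstack(A)
for a in np.arange(-.15,.04,.012):
    k=q[(q[:,1]>=a)&(q[:,1]<a+.012)]
    if len(k)>8: print("n %.3f: e %.3f..%.3f z %.3f..%.3f ridge e %.3f (%d)"%(a+.006,*np.percentile(k[:,0],[2,98]),*np.percentile(k[:,2],[2,98]),np.median(k[k[:,2]>np.percentile(k[:,2],90)][:,0]),len(k)))
from scipy.optimize import least_squares
H=[0,30,44,72,112]; R=[22,34,34,30,30]
def res(x): # foot pos, dir angles
    f=x[:3]; t,y=x[3:]; D=np.array([np.sin(t)*np.sin(y),np.sin(t)*np.cos(y),np.cos(t)])
    v=q*1000-f; h=v@D; r=np.linalg.norm(v-np.outer(h,D),axis=1); return r-np.interp(h,H,R)+np.clip(-h,0,None)*.5
b=min((least_squares(res,[0,-70,90,t,0.],loss="soft_l1",f_scale=2) for t in(.6,1.2,1.7,2.)),key=lambda o:o.cost)
x=b.x;D=np.array([np.sin(x[3])*np.sin(x[4]),np.sin(x[3])*np.cos(x[4]),np.cos(x[3])])
print("foot",x[:3].round(1),"tilt",np.degrees(x[3]).round(1),"yaw",np.degrees(x[4]).round(1),"mouth",(x[:3]+112*D).round(1),"med res",np.median(abs(b.fun)).round(2))
E
python3 ax.py
```

```text
6.25 [ 0.5268 -0.0181  0.0567] [0.52 2.06 0.17] [ 0.453 -0.12  -0.005] 58.8
side 1190
top 2
n -0.108: e -0.016..0.017 z 0.068..0.091 ridge e -0.007 (61)
n -0.096: e -0.023..0.020 z 0.076..0.111 ridge e 0.001 (268)
n -0.084: e -0.028..0.027 z 0.083..0.116 ridge e 0.002 (166)
n -0.072: e -0.030..0.026 z 0.086..0.117 ridge e 0.005 (142)
n -0.060: e -0.030..0.025 z 0.084..0.115 ridge e 0.003 (103)
n -0.048: e -0.028..0.021 z 0.086..0.112 ridge e 0.002 (90)
n -0.036: e -0.027..0.020 z 0.081..0.108 ridge e 0.004 (81)
n -0.024: e -0.033..0.022 z 0.074..0.111 ridge e 0.001 (92)
n -0.012: e -0.026..0.023 z 0.075..0.102 ridge e 0.005 (89)
n 0.000: e -0.024..0.021 z 0.083..0.101 ridge e 0.005 (78)
n 0.012: e -0.019..0.060 z 0.088..0.154 ridge e 0.053 (19)
foot [  1.4 -94.6  89.5] tilt 103.7 yaw 1.5 mouth [ 4.2 14.2 63. ] med res 1.71
```

Call:
carry_out(increments=[50,0,0.04,-0.12,0,50,-0.01,0.07,-0.24,0,50,-0.01,0.09,-0.36,0,50,-0.01,0.1,-0.46,0,50,-0.01,0.1,-0.46,0,50,-0.01,0.1,-0.46,0,50,-0.01,0.1,-0.46,0,50,-0.01,0.1,-0.46,0,50,-0.01,0.1,-0.46,0])

```text
t: 7.25
ee_pos: [0.5276, -0.016, 0.0435]
ee_rot: [0.0, 0.651, 0.759, 0.0]
contact_force: [1.0, 0.3, -0.2]
width: 0.661
```

```bash
python3 ax.py | grep -v "^n "
python3 - <<'E'
from h import *
p,d,K,V=snap("top"); save("t2",cv2.resize(p[200:380,230:430],None,fx=3,fy=3))
E
```

```text
7.25 [ 0.5276 -0.016   0.0435] [ 1.01  0.28 -0.23] [0.01  0.02  0.008] 58.2
side 1012
top 2
foot [ -1.2 -86.9  95. ] tilt 115.4 yaw 4.0 mouth [ 5.9 14.  46.9] med res 1.97
```

View pics/t2.png

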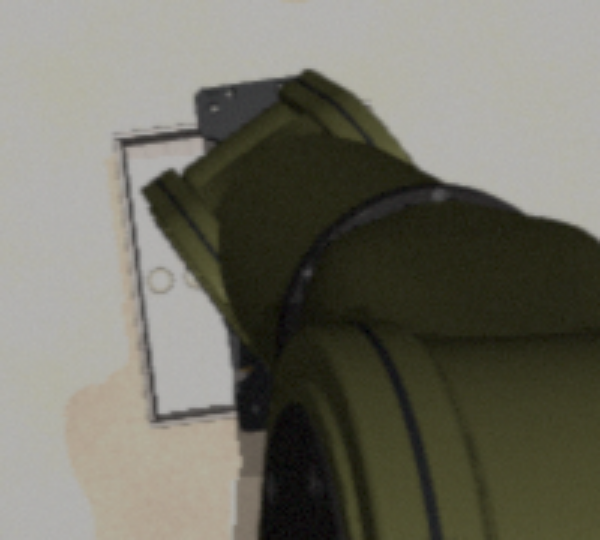

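The top view shows two white balls in the tray at crop (160,280) and (195,275), with the third hidden or still to come. The tilt is about 115°. I'll wiggle a little and look with the wrist camera.

Call:
carry_out(increments=[50,0,0.08,-0.05,0,50,0,-0.02,0,0,50,0,0.08,-0.05,0,50,0,-0.02,0,0,50,0,0,0,0,50,0,0,0,0,50,0,0,0,0])

```text
t: 8.1
ee_pos: [0.5276, -0.0162, 0.0435]
ee_rot: [0.0, 0.651, 0.759, -0.0]
contact_force: [0.2, -0.8, -0.4]
width: 0.663
```

Run:
```python
from h import *
a=snap("wrist")[0]; b=snap("top")[0]; c=snap("side")[0]
f=lambda x:cv2.resize(x,(400,300))
save("m3",np.vstack([np.hstack([f(a),f(b[200:350,240:440])]),np.hstack([f(c[200:350,210:410]),f(c[100:400,100:500])])]))
```

```text
(no output)
```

View pics/m3.png

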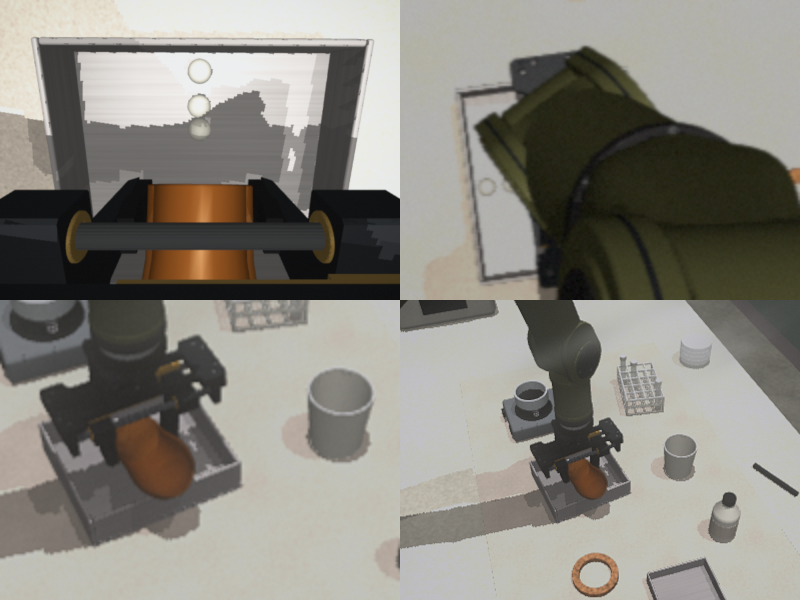

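All three balls lie in the tray, at wrist-view (200,70), (200,105) and (200,128). Next I go back along the arc with a light grip so gravity rights the flask.

Call:
carry_out(increments=[50,0.01,-0.05,0.27,0,50,0.02,-0.13,0.53,0,50,0.04,-0.3,0.85,0,50,0.07,-0.46,1.13,0,50,0.1,-0.66,1.38,0,50,0.13,-0.89,1.6,0,50,0.17,-1.15,1.78,0,50,0.21,-1.42,1.93,0,50,0.26,-1.71,2.07,0,50,0.26,-1.71,2.07,0,50,0.26,-1.71,2.07,0], force=5)

```text
t: 9.35
ee_pos: [0.5353, -0.0678, 0.1055]
ee_rot: [0.0, 0.651, 0.759, -0.0]
contact_force: [0.5, -2.0, -0.7]
width: 0.67
```

```bash
python3 ax.py | grep -v "^n "
```

```text
9.35 [ 0.5353 -0.0678  0.1055] [ 0.54 -2.02 -0.7 ] [-0.372 -0.129 -0.01 ] 59.0
side 1403
top 0
foot [  2.4 -72.2  38.9] tilt 43.4 yaw 0.2 mouth [  2.6   4.7 120.3] med res 1.04
```

Call:
carry_out(increments=[50,0.04,-0.26,0.06,0,50,0.08,-0.53,0.1,0,50,0.12,-0.79,0.1,0,50,0.16,-1.05,0.1,0,50,0.2,-1.32,0.06,0,50,0.24,-1.58,0.03,0,50,0.28,-1.85,0,0,50,0.32,-2.11,0,0,50,0.35,-2.31,0,0,50,0.35,-2.31,0.1,0,50,0.35,-2.31,0.1,0])

```text
t: 10.55
ee_pos: [0.546, -0.1363, 0.1089]
ee_rot: [0.0, 0.651, 0.759, 0.0]
contact_force: [0.5, 0.6, -2.4]
width: 0.665
```

```bash
python3 ax.py | grep -v "^n "
```

```text
10.55 [ 0.546  -0.1363  0.1089] [ 0.45  0.56 -2.43] [ 0.007 -0.088 -0.022] 58.6
side 1431
top 180
foot [  3.3 -38.4  17.8] tilt 20.0 yaw -2.6 mouth [  1.6  -0.2 123.1] med res 1.39
```

Residual grip friction leaves a 20° tilt. The tray's far outer wall can push it upright, so I carry the flask over there.

Call:
carry_out(increments=[50,0,0,1.2,0,50,0,0,2.4,0,50,0,0,3,0,50,-0.25,1.6,3,0,50,-0.49,3.2,3,0,50,-0.73,4.8,3,0,50,-0.98,6.4,3,0,50,-1.22,8,3,0,50,-1.4,9.19,3,0,50,-1.4,9.19,3,0,50,-1.4,9.19,3,0,50,-1.4,9.19,3,0])

```text
t: 11.85
ee_pos: [0.5037, 0.1377, 0.1983]
ee_rot: [0.0, 0.652, 0.759, -0.001]
contact_force: [-0.8, -0.6, -1.7]
width: 0.667
```

```bash
sed -i 's/W\[...,2\]<.17)/W[...,2]<s["ee_pos"][2]+.06)/' ax.py; sed -i 's/\[0,-70,90,t,0.\]/[0,-20,(s["ee_pos"][2]-.09)*1000,t,0.]/; s/(.6,1.2,1.7,2.)/(.05,.3,.6)/' ax.py; python3 ax.py | grep -v "^n "
```

```text
11.85 [0.5037 0.1377 0.1983] [-0.82 -0.59 -1.67] [-0.065 -0.13   0.037] 58.8
side 266
top 342
foot [ -0.6   6.4 107.6] tilt -3.9 yaw -0.8 mouth [ -0.5  -1.2 219.3] med res 1.13
```

Call:
carry_out(increments=[50,0,0,0.4,0,50,0,0,0.8,0,50,-0.1,0.3,0.8,0,50,-0.25,0.75,0.8,0,50,-0.42,1.3,0.8,0,50,-0.59,1.85,0.8,0,50,-0.74,2.35,0.8,0,50,-0.87,2.75,0.8,0,50,-0.95,3,0.8,0,50,-1,3.13,0.8,0,50,-1,3.15,0.8,0,50,-1,3.15,0.8,0])

```text
t: 13.15
ee_pos: [0.4739, 0.2331, 0.2224]
ee_rot: [0.0, 0.651, 0.759, -0.0]
contact_force: [0.8, -0.5, -1.2]
width: 0.666
```

```bash
python3 ax.py | grep -v "^n "
```

```text
13.15 [0.4739 0.2331 0.2224] [ 0.83 -0.53 -1.22] [-0.063 -0.106  0.003] 58.6
side 111
top 1100
foot [ -0.5  -0.3 134.2] tilt 0.7 yaw -375.3 mouth [ -0.9   1.1 246.2] med res 1.52
```

Call:
carry_out(increments=[50,-0.01,0.1,0,0,50,-0.02,0.14,-0.4,0,50,-0.02,0.14,-0.8,0,50,-0.02,0.14,-1.2,0,50,-0.02,0.14,-1.5,0,50,-0.02,0.14,-1.7,0,50,-0.02,0.14,-1.8,0,50,-0.02,0.14,-1.85,0,50,-0.02,0.14,-1.88,0,50,-0.02,0.14,-1.88,0])

```text
t: 14.25
ee_pos: [0.4732, 0.2393, 0.167]
ee_rot: [-0.0, 0.651, 0.759, 0.001]
contact_force: [-1.9, 0.9, 7.2]
width: 0.664
```

```bash
python3 ax.py | grep -v "^n "
```

```text
14.25 [0.4732 0.2393 0.167 ] [-1.94  0.87  7.18] [ 0.154  0.468 -0.008] 58.5
side 195
top 943
foot [-0.5 -0.8 80.7] tilt 1.4 yaw -20.7 mouth [ -1.4   1.7 192.7] med res 1.49
```

Call:
carry_out(increments=[50,0,0,0,0,50,0,0,0,0,50,0,0,0,0,50,0,0,-0.1,0,50,0,0,-0.2,0,50,0,0,-0.3,0,50,0,0,-0.4,0,50,0,0,-0.47,0,50,0,0,-0.47,0,50,0,0,-0.47,0], force=45)

```text
t: 15.35
ee_pos: [0.4731, 0.2415, 0.1585]
ee_rot: [0.001, 0.65, 0.76, 0.004]
contact_force: [-12.1, -1.9, 55.5]
width: 0.657
```

```bash
python3 ax.py | grep -v "^n "; python3 -c "
from h import *
print(bot.get_state()['contact_force'])"
```

```text
15.35 [0.4731 0.2415 0.1585] [-12.1   -1.92  55.48] [-0.864  3.104  0.027] 57.9
side 229
top 942
foot [-1.2 -2.6 71.5] tilt 2.2 yaw 0.7 mouth [ -1.2   1.7 183.4] med res 1.31
[-12.64968881  -2.71559343  55.9046414 ]
```

Run:
```python
from h import *
a=snap("wrist")[0]; b=snap("top")[0]; c=snap("side")[0]
f=lambda x:cv2.resize(x,(400,300),interpolation=cv2.INTER_CUBIC)
save("m4",np.vstack([np.hstack([f(a),f(b[220:400,80:320])]),np.hstack([f(c[130:265,160:340]),f(c[50:350,100:500])])]))
```

```text
(no output)
```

View pics/m4.png

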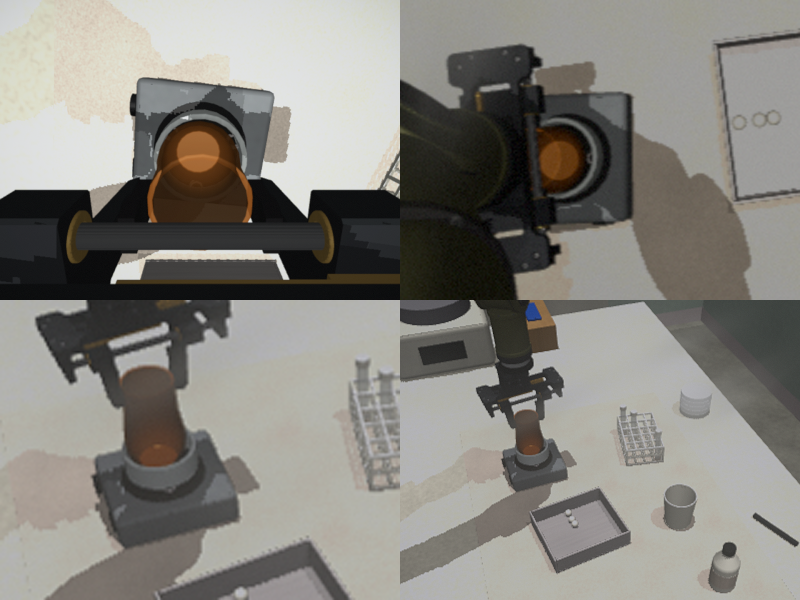

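```bash
cat > cr.py <<'E'
from h import *
s=bot.get_state(); print(s["t"],s["ee_pos"].round(4),s["contact_force"].round(2),s["moment"].round(3),round(s["width"]*88.1,1))
R=np.array
for nm in("top","side"):
    p,d,K,V=snap(nm); W=cloud(d,K,V); hs=cv2.cvtColor(p,cv2.COLOR_RGB2HSV)
    r=np.hypot(W[...,0]-.4733,W[...,1]-.2373); m=(r>.036)&(r<.043)&(hs[...,1]<70)&(W[...,2]>.07)&(W[...,2]<.11)
    z=W[m]; print(nm,len(z),"rim z pct",np.percentile(z[:,2],[50,75,90,97]).round(4))
    zt=np.percentile(z[:,2],92); k=z[z[:,2]>zt-.004]; c,rr=cv2.minEnclosingCircle(k[:,:2].astype(np.float32)); print("  circle",np.round(c,4),round(rr,4))
E
python3 cr.py
```

```text
15.6 [0.4731 0.2415 0.1585] [-13.44  -3.04  55.37] [-0.824  3.092 -0.   ] 57.9
top 335 rim z pct [0.0852 0.0867 0.0876 0.0888]
  circle [0.4735 0.2371] 0.0418
side 201 rim z pct [0.0815 0.0862 0.0883 0.0898]
  circle [0.4754 0.235 ] 0.0409
```

The cradle rim has dropped from 0.102 to about 0.087 m, so it is already at the bottom stop. The flask had hung about 4 mm lower in the grip than I assumed. I'll ease the push to a moderate level.

Call:
carry_out(increments=[50,0,0,0.05,0,50,0,0,0.1,0,50,0,0,0.12,0,50,0,0,0.12,0,50,0,0,0.12,0,50,0,0,0.12,0])

```text
t: 16.3
ee_pos: [0.4733, 0.2409, 0.1589]
ee_rot: [-0.0, 0.65, 0.76, 0.003]
contact_force: [-5.7, 0.1, 24.9]
width: 0.662
```

```bash
python3 cr.py; python3 ax.py | tail -1
```

```text
16.3 [0.4733 0.2409 0.1589] [-5.73  0.06 24.87] [0.003 1.467 0.058] 58.3
top 333 rim z pct [0.0852 0.0868 0.0881 0.089 ]
  circle [0.4735 0.2371] 0.0418
side 203 rim z pct [0.0819 0.0865 0.0888 0.0896]
  circle [0.4762 0.2354] 0.0412
foot [-0.8 -2.2 71.8] tilt 2.0 yaw -9.5 mouth [ -1.5   1.7 183.8] med res 1.39
```

```bash
python3 -c "
from h import *
print(bot.close_job())"
```

```text
the job is handed in; nothing more can be done
None
```

The job is done and handed in at about 16.4 s. All three balls are in the tray, and the flask stands in the cradle, gripped and pressed fully home.

- **Tipping:** The move commands could not tilt the tool. I gripped the flask lightly near its rim and rolled it about the tray's near wall to about 115°. The wrist camera then showed all three balls in the tray, and later top and side views confirmed it.
- **Righting and placing:** I went back along the same arc. The tilt left by grip friction swung out while carrying, leaving 0.7° over the cradle. I then set the flask foot down, tightened the grip to 45 N and pressed.
- **Last checks:**
  - The cradle rim had dropped from about 0.102 m to 0.087 m, which matches the 16 mm stop within measuring error.
  - The push is about 25 N, against the springs' 13.5 N at the stop. It peaked at about 55 N before I eased it.
  - The fitted flask tilt is about 2°.
- **What disagreed:** The point-cloud fit put the flask's foot at 72 mm instead of the expected 63 mm. The cradle hides the foot there, so I relied on the rim height and the force instead.
- **Bystanders:** I never went near the rack, beaker or bottle. They looked unmoved in the pictures, but I did not measure them again.

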